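Set the sample bracket to its notch and start its lag screw square

ROBOT

A 6-joint arm with a two-finger parallel gripper is mounted at the origin on a cart in front of the work surface, level with it; the furniture and walls round the work are solid. World frame = base frame: x ahead of the robot, y to its left, z up, the work surface at z = 0. Lengths are in m, angles in rad, forces in N, time in s.
With the tool pointing down it reaches from about 0.3 to 0.825 m from the base axis. Payload 5.4 kg.
Tool frame: the origin (TCP) lies at the very end of the fingers, on their centre line; the grasp point (between the pads) lies 19 mm behind it; z points along the fingers, y is the line along which they close (so a half turn about z gives the same grasp; the last joint's range is limited). The gripper opens to 92 mm and grips with 3 to 60 N. Pads are 20 mm wide; open, the fingers measure 128 mm over their backs; the gripper's body (75 mm by 189 mm) begins 69 mm behind the grasp point.
Start: joints at [-1.311, 0.158, 1.597, -0, 1.386, -0.21], TCP at [0.26, -0.513, 0.215] pointing down, gripper open.
Joint ranges: [-2.91, 2.91], [-0.94, 2.29], [0.18, 2.7], [-1.29, 4.43], [0.17, 2.64], [-3, 3]. Speed limits (rad/s): [2.57, 2.57, 3.14, 3.14, 3.14, 3.14].

INTERFACE

Orientations are given as a rotation vector (axis times angle).
In Python, from station import r, cams gives the robot as it stands.
- The arm moves only by the tool apply_moves, never from a script. Its argument "deltas" is a list of rows, each a list of 7 numbers: the shift along the tool's x, y, z in m, then the turn, a rotation vector about the tool's x, y, z in degrees, then the finger opening in m, from 0 to 0.0919. In form: [[tx, ty, tz, wx, wy, wz, gripper], ...]. A call has 1 to 8 rows; each row is the pose to reach, as a shift and turn from the pose commanded when the call began, along the tool's axes at that moment; what a row does not reach only later rows make up. A row lasts 1/8 s, in which the tool goes at most 62.5 mm and 10.7 degrees, less where a joint would pass 70% of its speed; a pose out of reach is approached as far as the arm can. A call with a gripper value outside its range is refused whole. The fingers move at their own pace and stop on an object; the grip force is fixed at half the most. Time passes only in rows, so rows that repeat a pose let the fingers close. It gives the time, the measured TCP pose, the force, the opening and the grip force at its end, in the units of the state.
- r.state(): the state, without advancing time (a new reading comes with each control period).
- cams.grab_frame(name): name is "scene" or "top"; returns a dict with "image" (400x640x3 uint8, red, green, blue), "fx", "fy", "cx", "cy" (pixels), "k1" (the pictures are not rectified: a ray, as slopes to the right and down, at radius r is drawn at 1 + k1 r^2 times it, then the intrinsics apply), "position" and "rotation" of the camera in the world. Camera axes: x right, y down, z forward; pixel columns grow to the right and rows downward; lengths in m; the calibration is good to about 2 mm. A picture is of the moment at which its call begins. There is no depth.
- r.job_done(): hands the job in; it is judged then, once.
The state is a dict: "time_s": time; "q": joint angles; "joint_velocities": joint speeds; "effort": joint torques, N m; "position": TCP position; "eef_rot": TCP orientation; "contact_force": force on the tool from outside, world axes, zero at the start; "ft_torque": the same for the moment, N m; "finger_gap": opening from 0.0 (shut) to 1.0 (fully open); "gripper_force": force on a finger pad.
Only numpy, scipy, OpenCV 4.12 (cv2) and the standard library are available. Lean on these libraries where they do the work, as an engineer would, in place of code of your own. Each camera call takes 0.05 s, during which the arm holds its last target. There are 200 camera calls.

TASK

On the sample board, squeeze the bracket's spring catch, slide the bracket until its pointer stands at the tall square tag, and let go so that the catch drops into that notch. Then take the square-socket driver (the broad flat handle) from the stand, fit it on the leaning lag screw, bring the screw upright before you turn it, and start it square with about a fifth of a turn (70 degrees) clockwise. Put the driver back, upright, in the hole it came from, and leave the other driver, the oil bottle, the screw tub and the tape measure where they stand.

Things in the scene. Friction and masses are not known exactly. Their poses are not given: they have to be found in the camera images.
- batten: Sample board: a pale wooden slab 124 x 290 x 22 mm fixed on the counter; origin at the centre of its underside; y is the long way, along which the bracket slides, and +y runs from the parking slot to the three notches. A notched steel strip lies along it at x = +28 mm; the highest fixed point of the board is 29 mm above the counter, markers apart.
- tag: Square-edged steel tag 12 x 24 x 28 mm high standing on the board's far edge (x = +55 mm of the board) beside the wanted notch; origin at the centre of its foot, axes as the board's. Two low round studs (10 mm across, 8 mm high) stand beside the two other notches; the notches are 40 mm apart.
- bracket (a joint): Slide of the dark steel bracket along the board's +y, in m; 0 to 0.02 in the long parking slot at the start, notches near 0.075, 0.115 and 0.155. It needs 2 N when the catch is squeezed and is locked, with 2 mm of play either way in a notch, when it is not. The bracket is 70 mm long (y).
- bracket_index (a point): Tip of the small pointer on the bracket's far side, 34 mm above the counter; the bracket stands at the notch when this is level with the tag along the board's y (within 6 mm, the catch down).
- fixed_tab (a point): Outer (+y) face of the bracket's upright fixed grip tab, 14 mm below the tab's top: the tab is 22 mm wide (x), 6 mm thick, its top 100 mm above the counter. The catch tab faces it on the -y side. Axes as the board's.
- catch_tab (a point): Outer (-y) face of the bright steel catch tab (22 mm wide in x, 5 mm thick, top about 105 mm above the counter), 86 mm above the counter, 42 mm from the outer face of the fixed tab. Squeeze the two tabs together from above, fingers outside both: the tab hinges near its foot and moves 10 to 16 mm towards +y against a spring of 2 to 5 N. It turns with the tab.
- catch (a joint): Angle of the catch, rad: 0 with its pawl down in a slot, 0.36 fully squeezed. Above 0.22 the pawl is clear of the strip; let go between notches it rests on the strip near 0.18.
- screw_foot (a point): Point on the bracket's foot plate, 28 mm above the counter, about which the loose screw leans (its pilot hole); it moves with the bracket. The screw is upright when its head is straight above this.
- screw_head (a point): Centre of the top face of the lag screw's square head (16 x 16 mm, 9 mm thick), 46 mm from the foot along the screw; z is the screw's axis, x and y are square to the sides of the head. At the start the screw leans 0.12 to 0.24 rad; it stays where it is put and leans under 1 to 2 N at the head. It stands 56 mm nearer the robot (board -x) than the tabs.
- screw_turn (a joint): Turn of the screw, rad, clockwise from above positive; -0.12 to 0.12 at the start; it takes about 0.05 N m; the driver has up to 0.17 rad of free play each way on the head, so turn the driver that much further.
- stand: Plywood driver stand 84 x 176 mm, its top 80 mm above the counter, with two square holes 38 mm wide at y = -43 and +43 mm; origin at the centre of its underside. Which driver hangs in which hole varies.
- key_grip (a point): Square-socket driver, the one with the broad flat-sided handle, upright in the stand: point on its axis in the middle of the black handle, 115 mm above the socket's mouth and 37 mm above the collar; the handle is 26 mm (x) by 34 mm (y) with flat sides and runs 37 mm below to 29 mm above this point; a collar 51 mm across rests on the stand, its underside 43 mm below this point. x and y are square to the socket's sides, z up. 0.15 kg.
- blade_grip (a point): The other driver, with a slim round handle 22 mm thick and a thin flat blade; this point is at the same height in its handle. Leave it alone.
- oil_bottle: Small bottle 38 x 47 x 125 mm standing between board and stand; origin at the centre of its underside. Leave it standing.
- screw_tub: Round clear tub 68 mm across and 67 mm high behind the board; origin at the centre of its underside. Leave it.
- tape: Tape measure 35 x 82 x 68 mm at the near edge of the counter; origin at the centre of its underside. Leave it.
- key: The same driver; origin at the centre of its socket's mouth, 8 mm above the counter in the stand, z up to the handle. The socket is 18 mm square inside and 14 mm deep, with a flared mouth 24 mm wide inside and 30 mm outside.
Not all that is in view belongs to the job. What is shaped like the key but blue, green or purple is not meant.

How it is judged:
By the outcome, as a careful person would: the job done as asked, in the order asked, and still so for the second after the job is handed in, with the robot touching nothing.
It also fails if it takes over 72 s, if anything falls off the work surface, if the arm or the gripper's body presses on something with over 40 N, if the wrist force passes 120 N, or if a joint passes its speed limit or range.

## Working session

There is one attempt and no reset: what is moved stays moved. The work goes in short steps, Python scripts to look and compute and a tool call to move; the robot and the scene stay as the last step left them, time stands still between calls to the robot, and variables do not carry over. Pictures are saved under pics/ and viewed, at most 10 in all, crops included, and the job is handed in when it is done.

Besides the shell and the picture viewer there is one more tool, called after "Request:" as name([rows], argument=value, ...), one row to a line, values as JSON. apply_moves: Moves the arm, as the interface text tells. Its arguments: {"type":"object","properties":{"deltas":{"type":"array","items":{"type":"array","items":{"type":"number"}}}},"required":["deltas"]}

```bash
ls; mkdir -p pics
cat > h.py <<'E'
import numpy as np, cv2
from scipy.spatial.transform import Rotation as R
from station import r, cams
def grab(n,path=None):
    f=cams.grab_frame(n)
    np.savez('last_%s.npz'%n,**f)
    if path: cv2.imwrite(path,f['image'][:,:,::-1])
    return f
def load(n): return dict(np.load('last_%s.npz'%n))
def rot(f):
    a=np.array(f['rotation']); return a if a.shape==(3,3) else R.from_rotvec(a).as_matrix()
def ray(f,u,v):
    xd=np.array([(u-f['cx'])/f['fx'],(v-f['cy'])/f['fy']]); x=xd.copy()
    for _ in range(30): x=xd/(1+f['k1']*(x@x))
    d=rot(f)@np.array([x[0],x[1],1]); return np.array(f['position']),d
def atz(f,u,v,z):
    p,d=ray(f,u,v); return p+d*(z-p[2])/d[2]
def proj(f,P):
    c=rot(f).T@(np.array(P)-f['position']); x=c[:2]/c[2]; x=x*(1+f['k1']*(x@x))
    return np.array([x[0]*f['fx']+f['cx'],x[1]*f['fy']+f['cy']])
def tri(l):
    A=np.zeros((3,3));b=np.zeros(3)
    for f,u,v in l:
        p,d=ray(f,u,v);d=d/np.linalg.norm(d);M=np.eye(3)-np.outer(d,d);A+=M;b+=M@p
    return np.linalg.solve(A,b)
def crop(f,x0,y0,x1,y1,s,path):
    cv2.imwrite(path,cv2.resize(f['image'][y0:y1,x0:x1,::-1],None,fx=s,fy=s,interpolation=cv2.INTER_CUBIC))
E
python3 - <<'E'
from h import *
for n in('scene','top'):
    f=grab(n,'pics/%s0.png'%n); print({k:np.round(v,4).tolist() for k,v in f.items() if k!='image'})
print(r.state())
E
```

```text
pics
{'fx': 433.3534, 'fy': 433.3534, 'cx': 316.9919, 'cy': 197.7326, 'k1': -0.1131, 'position': [-0.4867, -0.7198, 0.807], 'rotation': [-1.8716, 1.1487, -0.6397]}
{'fx': 361.6557, 'fy': 361.6557, 'cx': 322.2092, 'cy': 191.235, 'k1': -0.0209, 'position': [0.3661, -0.2085, 1.2917], 'rotation': [-2.1307, 2.1696, -0.1655]}
{'time_s': 0.1, 'q': array([-1.31106820e+00,  1.58971538e-01,  1.59809513e+00,  2.89025803e-06,
        1.38619743e+00, -2.10110978e-01]), 'joint_velocities': array([ 5.32657451e-05, -1.90211682e-03, -2.88983270e-03,  5.49833173e-04,
       -2.28651574e-03, -2.31212246e-04]), 'effort': array([-2.02944962e-04, -3.86514866e+01, -3.22953236e+01,  7.03822402e-02,
        3.40953679e-02, -6.12762892e-05]), 'position': array([ 0.26015637, -0.51215207,  0.21373111]), 'eef_rot': array([-3.05367784e+00, -7.30862263e-01,  6.06351534e-05]), 'contact_force': array([ 0.5180751 , -0.04905738,  0.27186867]), 'ft_torque': array([0.01832882, 0.02607327, 0.02135799]), 'gripper_force': 0.0, 'finger_gap': 1.0013107081034984}
```

View pics/scene0.png

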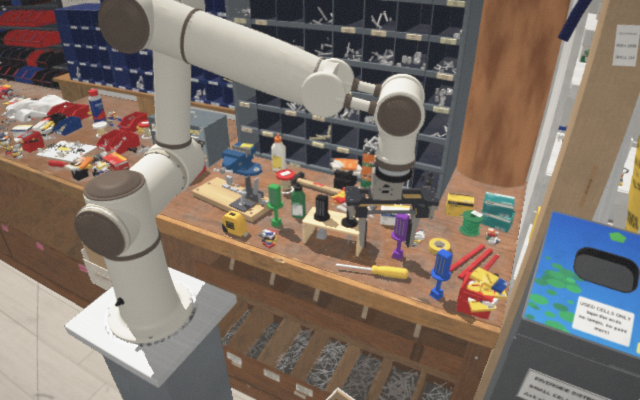

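View pics/top0.png

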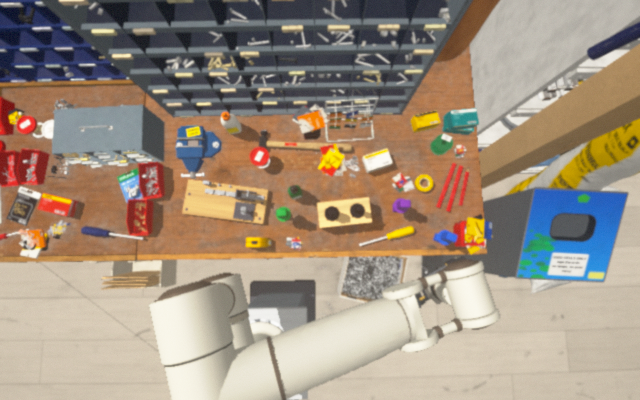

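Run:
```python
from h import *
a=load('top')['image'][175:235,175:375,::-1]; b=load('scene')['image'][140:212,190:350,::-1]
cv2.imwrite('pics/c1.png',np.vstack([cv2.resize(a,(800,240),interpolation=2),cv2.resize(b,(800,360),interpolation=2)]))
```

```text
(no output)
```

View pics/c1.png

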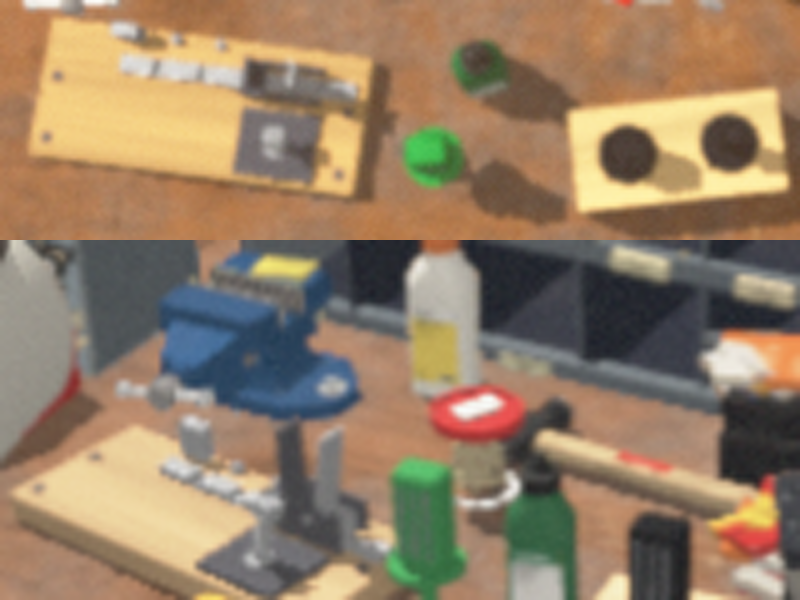

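```bash
cat >> h.py <<'E'
from scipy.optimize import least_squares
def fitrect(f,px,w,l,z,x0):
    L=np.array([[1,1],[1,-1],[-1,-1],[-1,1]])*np.array([w/2,l/2])
    def P(p): c,s=np.cos(p[2]),np.sin(p[2]); return np.c_[L@np.array([[c,s],[-s,c]])+p[:2],np.full(4,z)]
    s=least_squares(lambda p:np.ravel([proj(f,q)-a for q,a in zip(P(p),px)]),x0); return s
def tow(pose,l): c,s=np.cos(pose[2]),np.sin(pose[2]); l=np.array(l,float); return np.array([pose[0]+c*l[0]-s*l[1],pose[1]+s*l[0]+c*l[1],l[2]])
E
python3 - <<'E'
from h import *
f=load('top'); g=load('scene')
C=lambda u,v:np.array([175+(u+.5)/4-.5,175+(v+.5)/4-.5])
b=fitrect(f,[C(50,18),C(374,57),C(355,196),C(29,155)],.124,.29,.022,[.5,.1,0]); print('board',b.x,b.fun)
s=fitrect(f,[C(567,112),C(778,88),C(790,189),C(577,213)],.084,.176,.08,[.5,-.2,0]); print('stand',s.x,s.fun)
for u,v in((628,153),(729,141)):
    print('handle',atz(f,*C(u,v),.152))
for yy in(.043,-.043):
    p=tow(s.x,[0,yy,.123]); print(p,proj(g,p),proj(f,tow(s.x,[0,yy,.152])))
print('tag',atz(f,*C(124,30),.05)); print('head',atz(f,*C(272,137),.074))
c=lambda u,v:(190+(u+.5)/5-.5,140+(v-240+.5)/5-.5)
h=tri([(f,*C(272,137)),(g,*c(265,500))]);print('head tri',h)
a=g['image'][160:205,225:275,::-1]; b2=g['image'][185:255,295:375,::-1]; t=f['image'][180:225,225:275,::-1]
cv2.imwrite('pics/c2.png',np.hstack([np.vstack([cv2.resize(x,(330,297),interpolation=2) for x in(a,t)]),cv2.resize(b2,(470,411),interpolation=2)[:411].copy() if 0 else cv2.copyMakeBorder(cv2.resize(b2,(470,411),interpolation=2),0,183,0,0,0)]))
E
```

```text
board [ 0.52201817  0.12256311 -0.13743522] [ 0.50155155  0.01243552 -0.00574971 -0.12292702 -0.20566124 -0.11056453
 -0.28196109  0.22647018]
stand [ 0.47039379 -0.29321335  0.09205941] [ 0.39674694  0.0731708  -0.62317351  0.40077168 -0.40471867 -0.13129691
  0.62310028 -0.31153558]
handle [ 0.46276403 -0.24849211  0.152     ]
handle [ 0.47082488 -0.32861031  0.152     ]
[ 0.46644083 -0.25039543  0.123     ] [321.24172721 204.99738506] [332.20112006 211.70303099]
[ 0.47434676 -0.33603127  0.123     ] [349.33008183 211.01421855] [359.17954195 208.72389605]
tag [0.58637999 0.18421672 0.05      ]
head [0.48823605 0.04899623 0.074     ]
head tri [0.4880713  0.04865984 0.07561308]
```

View pics/c2.png

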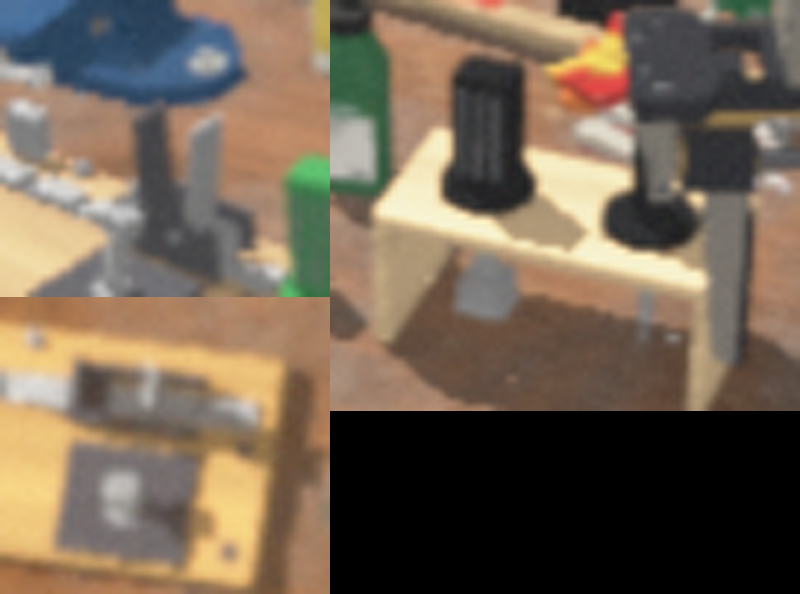

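Run:
```python
from h import *
f=load('top'); g=load('scene')
B=np.array([ 0.52201817,0.12256311,-0.13743522])
def loc(p): c,s=np.cos(B[2]),np.sin(B[2]); d=np.array(p[:2])-B[:2]; return np.round([c*d[0]+s*d[1],-s*d[0]+c*d[1],p[2]],4)
t=lambda u,v:(225+u/6.6-.4,180+(v-297)/6.6-.4)
s=lambda u,v:(225+u/6.6-.4,160+v/6.6-.4)
C=lambda u,v:(175+u/4-.4,175+v/4-.4)
print('catch top',loc(atz(f,*t(148,385),.105)),loc(tri([(f,*t(148,385)),(g,*s(207,120))])))
print('fixed',loc(atz(f,*t(95,385),.1)),loc(tri([(f,*t(95,385)),(g,*s(152,108))])))
print('tag',loc(atz(f,*C(124,30),.05)),[loc(atz(f,*C(*k),.03)) for k in((178,39),(221,46))])
for n,u,v,z in(('platenear-left',57,549,.028),('plate far left',72,446,.028),('plate far right',200,455,.028),('plate near right',188,565,.028),('head',120,500,.074),('bodyleft top',78,365,.04)): print(n,loc(atz(f,*t(u,v),z)))
C2=lambda u,v:(190+u/5-.4,140+(v-240)/5-.4)
print('headtri',loc(tri([(f,*t(120,500)),(g,*C2(265,500))])))
print('green',tri([(f,*C(433,150)),(g,*C2(424,470))]),'oil',tri([(f,*C(478,55)),(g,*C2(543,470))]))
for sl in(0,.01,.02):print(sl)
```

```text
catch top [ 0.0286 -0.091   0.105 ] [ 0.0287 -0.0922  0.1082]
fixed [ 0.026  -0.0633  0.1   ] [ 0.0236 -0.0636  0.1083]
tag [0.0554 0.07   0.05  ] [array([0.0558, 0.028 , 0.03  ]), array([ 0.0541, -0.0108,  0.03  ])]
platenear-left [-0.055  -0.0393  0.028 ]
plate far left [ 0.0002 -0.0389  0.028 ]
plate far right [ 0.0036 -0.1072  0.028 ]
plate near right [-0.055  -0.1094  0.028 ]
head [-0.0283 -0.0788  0.074 ]
bodyleft top [ 0.0423 -0.0384  0.04  ]
headtri [-0.0278 -0.0807  0.0788]
green [ 0.46768447 -0.09271395  0.14623031] oil [ 0.54911188 -0.12777956  0.11317545]
0
0.01
0.02
```

```bash
cat >> h.py <<'E'
B=np.array([ 0.52201817,0.12256311,-0.13743522])
def goto(p,yaw):
    """delta (tool axes mm, deg) to a pointing-down pose whose closing line (tool y) lies at world angle yaw (mod pi) from +y"""
    s=r.state(); R0=R.from_rotvec(s['eef_rot'])
    best=None
    for k in(0,np.pi):
        T=R.from_euler('z',yaw+k)*R.from_rotvec([np.pi,0,0]); w=(R0.inv()*T).as_rotvec(degrees=True)
        print('opt rot',np.round(w,2),'q6',round(s['q'][5],2))
    print('pos',np.round(s['position'],4),'shift mm',np.round(R0.inv().apply(np.array(p)-s['position'])*1e3,1))
E
python3 - <<'E'
from h import *
p=tow(B,[.028,-.080,.067]); print(p); p[2]=.20; goto(p,B[2]); print(R.from_rotvec(r.state()['eef_rot']).as_matrix().round(3))
E
```

```text
[0.53879391 0.03948138 0.067     ]
opt rot [-1.000e-01  1.000e-02  3.479e+01] q6 -0.21
opt rot [-1.0000e-02 -1.3000e-01 -1.4521e+02] q6 -0.21
pos [ 0.2602 -0.5122  0.2137] shift mm [ 498.2 -365.7   14.5]
[[ 0.892  0.453 -0.   ]
 [ 0.453 -0.892  0.002]
 [ 0.    -0.002 -1.   ]]
```

Request:
apply_moves([
  [0,0,-0.04,0,0,0,0.0919],
  [0.05,-0.036,-0.06,0,0,4,0.0919],
  [0.1,-0.073,-0.06,0,0,8,0.0919],
  [0.15,-0.11,-0.06,0,0,12,0.0919],
  [0.2,-0.146,-0.06,0,0,16,0.0919],
  [0.25,-0.183,-0.06,0,0,20,0.0919],
  [0.3,-0.22,-0.06,0,0,24,0.0919],
  [0.35,-0.257,-0.06,0,0,28,0.0919],
])

```text
time_s: 1.1
position: [0.4564, -0.1231, 0.2744]
eef_rot: [3.141, -0.034, -0.0]
contact_force: [0.5, -0.9, -0.2]
finger_gap: 1.006
gripper_force: 0.0
```

Run:
```python
from h import *
p=tow(B,[.028,-.080,.18]); goto(p,B[2])
```

```text
opt rot [0.   0.   6.65] q6 1.07
opt rot [  -0.      0.   -173.35] q6 1.07
pos [ 0.4564 -0.1231  0.2744] shift mm [  78.9 -164.3   94.4]
```

Request:
apply_moves([
  [0.025,-0.05,0,0,0,3,0.0919],
  [0.05,-0.1,0,0,0,5,0.0919],
  [0.07,-0.145,0.03,0,0,6.6,0.0919],
  [0.079,-0.164,0.06,0,0,6.6,0.0919],
  [0.079,-0.164,0.09,0,0,6.6,0.0919],
  [0.079,-0.164,0.094,0,0,6.6,0.0919],
])

```text
time_s: 1.85
position: [0.5361, 0.038, 0.1778]
eef_rot: [-3.134, 0.209, 0.009]
contact_force: [-0.6, -0.3, -0.0]
finger_gap: 1.0
gripper_force: 0.0
```

Run:
```python
from h import *
f=grab('top');g=grab('scene')
p=tow(B,[.028,-.080,.067]); goto(p,B[2])
a=cv2.resize(f['image'][165:235,215:305,::-1],(400,311),interpolation=2);b=cv2.resize(g['image'][130:210,190:290,::-1],(400,320),interpolation=2)
a=cv2.copyMakeBorder(a,0,9,0,0,0);cv2.imwrite('pics/c3.png',np.hstack([a,b]))
```

```text
opt rot [0.   0.04 0.17] q6 1.55
opt rot [-6.0000e-02  0.0000e+00 -1.7983e+02] q6 1.55
pos [0.5379 0.0372 0.1806] shift mm [  0.7  -2.4 113.6]
```

View pics/c3.png

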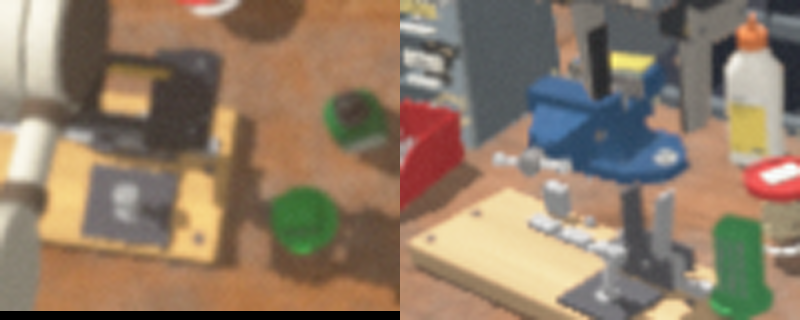

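Request:
apply_moves([
  [0.001,-0.002,0.03,0,0,0.2,0.0919],
  [0.001,-0.002,0.06,0,0,0.2,0.0919],
  [0.001,-0.002,0.085,0,0,0.2,0.0919],
  [0.001,-0.002,0.105,0,0,0.2,0.0919],
  [0.001,-0.002,0.113,0,0,0.2,0.0919],
  [0.001,-0.002,0.113,0,0,0.2,0.07],
])

```text
time_s: 2.7
position: [0.54, 0.0389, 0.0685]
eef_rot: [3.134, -0.217, 0.002]
contact_force: [1.0, -0.4, 0.0]
finger_gap: 0.913
gripper_force: 0.0
```

Request:
apply_moves([
  [0,0,0,0,0,0,0.06],
  [0,0,0,0,0,0,0.05],
  [0,0,0,0,0,0,0.042],
  [0,0,0,0,0,0,0.042],
])

```text
time_s: 3.2
position: [0.5399, 0.0395, 0.0681]
eef_rot: [-3.134, 0.216, -0.002]
contact_force: [1.2, 2.3, 3.5]
finger_gap: 0.481
gripper_force: 2.9
```

Request:
apply_moves([
  [0,0,0,0,0,0,0.036],
  [0,0,0,0,0,0,0.03],
  [0,0,0,0,0,0,0.024],
  [0,0,0,0,0,0,0.02],
  [0,0,0,0,0,0,0.02],
])

```text
time_s: 3.82
position: [0.5402, 0.0423, 0.0681]
eef_rot: [-3.129, 0.216, -0.003]
contact_force: [3.2, 13.4, 2.5]
finger_gap: 0.313
gripper_force: 30.9
```

```bash
cat >> h.py <<'E'
def loc(p,B=B): c,s=np.cos(B[2]),np.sin(B[2]); d=np.array(p[:2])-B[:2]; return np.round([c*d[0]+s*d[1],-s*d[0]+c*d[1],p[2]],4)
E
python3 - <<'E'
from h import *
s=r.state(); l=loc(s['position']); print(l, l[1]+.0144); print(s['contact_force'],s['gripper_force'])
goto(tow(B,[l[0],l[1]+.145,l[2]]),B[2])
E
```

```text
[ 0.029  -0.077   0.0681] -0.0626
[ 3.23285312 13.36211781  2.52935961] 30.913007743656635
opt rot [-0.31 -0.09 -0.03] q6 1.56
opt rot [-1.5000e-01  4.8000e-01  1.7997e+02] q6 1.56
pos [0.5402 0.0423 0.0681] shift mm [-1.00e-01 -1.45e+02  8.00e-01]
```

Request:
apply_moves([
  [0,-0.004,0,0,0,0,0.02],
  [0,-0.01,0,0,0,0,0.02],
  [0,-0.018,0,0,0,0,0.02],
  [0,-0.026,0,0,0,0,0.02],
  [0,-0.036,0,0,0,0,0.02],
  [0,-0.046,0,0,0,0,0.02],
  [0,-0.056,0,0,0,0,0.02],
  [0,-0.06,0,0,0,0,0.02],
])

```text
time_s: 4.82
position: [0.5484, 0.0986, 0.0681]
eef_rot: [3.133, -0.215, 0.003]
contact_force: [1.7, -1.2, 6.1]
finger_gap: 0.309
gripper_force: 30.3
```

Request:
apply_moves([
  [0,-0.008,0,0,0,0,0.02],
  [0,-0.018,0,0,0,0,0.02],
  [0,-0.028,0,0,0,0,0.02],
  [0,-0.038,0,0,0,0,0.02],
  [0,-0.048,0,0,0,0,0.02],
  [0,-0.058,0,0,0,0,0.02],
  [0,-0.068,0,0,0,0,0.02],
  [0,-0.075,0,0,0,0,0.02],
])

```text
time_s: 5.82
position: [0.5593, 0.1734, 0.0682]
eef_rot: [3.134, -0.216, 0.005]
contact_force: [5.6, -2.3, 4.5]
finger_gap: 0.309
gripper_force: 30.4
```

Run:
```python
from h import *
f=grab('top');g=grab('scene')
print(loc(r.state()['position']))
a=cv2.resize(f['image'][170:230,170:270,::-1],(400,240),interpolation=2);b=cv2.resize(g['image'][145:205,190:265,::-1],(750,600),interpolation=2)
cv2.imwrite('pics/c4.png',b); cv2.imwrite('pics/c4t.png',a)
print('tag foot/top in crop',[(proj(g,tow(B,q))-[190,145])*10 for q in([.055,.07,.022],[.055,.07,.05],[.042,.07,.034],[0,.07,.028])])
```

```text
[0.0299 0.0562 0.0682]
tag foot/top in crop [array([390.03791256, 381.93136038]), array([381.9556752 , 314.81147915]), array([361.16031427, 367.90357536]), array([279.11880608, 430.72643516])]
```

View pics/c4.png

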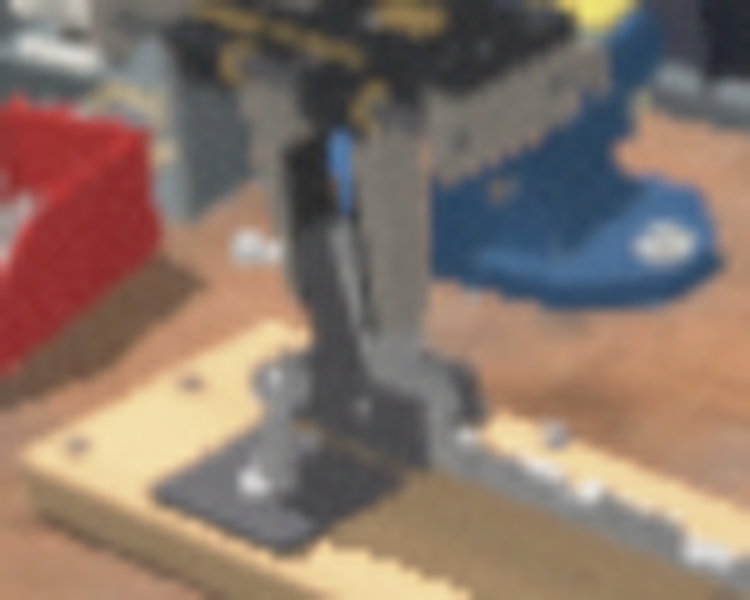

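Run:
```python
from h import *
g=load('scene')
for u,v in((155,490),(285,550),(400,480),(250,485)): print(loc(atz(g,190+u/10-.45,145+v/10-.45,.028)))
for u,v in((25,460),(275,325)): print('board',loc(atz(g,190+u/10-.45,145+v/10-.45,.022)))
```

```text
[-0.0526  0.0799  0.028 ]
[-0.0543  0.0133  0.028 ]
[0.0016 0.0137 0.028 ]
[-0.031   0.0548  0.028 ]
board [-0.0587  0.1422  0.022 ]
board [0.0626 0.1402 0.022 ]
```

View pics/c4t.png

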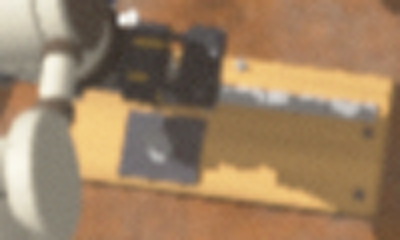

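Run:
```python
from h import *
f=load('top')
for u,v in((128,112),(121,178),(199,186),(206,120)): print(loc(atz(f,170+u/4-.4,170+v/4-.4,.028)))
```

```text
[0.0019 0.0823 0.028 ]
[-0.0562  0.0788  0.028 ]
[-0.055   0.0098  0.028 ]
[0.0032 0.0129 0.028 ]
```

Request:
apply_moves([
  [0,-0.006,0,0,0,0,0.02],
  [0,-0.012,0,0,0,0,0.02],
  [0,-0.018,0,0,0,0,0.02],
  [0,-0.021,0,0,0,0,0.02],
  [0,-0.021,0,0,0,0,0.02],
])

```text
time_s: 6.55
position: [0.5623, 0.1944, 0.0682]
eef_rot: [-3.133, 0.216, -0.006]
contact_force: [5.6, -1.1, 2.9]
finger_gap: 0.31
gripper_force: 30.5
```

Request:
apply_moves([
  [0,0,0,0,0,0,0.036],
  [0,0,0,0,0,0,0.045],
  [0,0,0,0,0,0,0.05],
  [0,0,0,0,0,0,0.05],
  [0,0.005,0,0,0,0,0.05],
  [0,0.008,0,0,0,0,0.05],
  [0,0.01,0,0,0,0,0.05],
])

```text
time_s: 7.42
position: [0.5591, 0.1839, 0.0675]
eef_rot: [-3.134, 0.216, 0.001]
contact_force: [-0.7, 2.2, -1.0]
finger_gap: 0.549
gripper_force: 0.8
```

Request:
apply_moves([
  [0,0.002,0,0,0,0,0.05],
  [0,0.004,0,0,0,0,0.05],
  [0,0.004,0,0,0,0,0.05],
])

```text
time_s: 7.8
position: [0.5589, 0.1831, 0.0674]
eef_rot: [-3.128, 0.217, -0.001]
contact_force: [1.8, 14.1, -5.4]
finger_gap: 0.544
gripper_force: 6.7
```

Request:
apply_moves([
  [0,-0.004,0,0,0,0,0.06],
  [0,-0.007,0,0,0,0,0.08],
  [0,-0.007,0,0,0,0,0.0919],
  [0,-0.007,0,0,0,0,0.0919],
  [0,-0.007,-0.04,0,0,0,0.0919],
  [0,-0.007,-0.09,0,0,0,0.0919],
  [0,-0.007,-0.14,0,0,0,0.0919],
  [0,0.04,-0.19,0,0,0,0.0919],
])

```text
time_s: 8.8
position: [0.554, 0.1453, 0.2552]
eef_rot: [-3.134, 0.211, -0.002]
contact_force: [1.0, 0.7, -0.3]
finger_gap: 0.999
gripper_force: 0.0
```

Run:
```python
from h import *
p=[.464,-.2495,.25]; goto(p,0.092); goto(p,.092-np.pi/2); print(r.state()['q'])
```

```text
opt rot [ -0.03  -0.09 -12.97] q6 1.75
opt rot [-1.3000e-01  4.0000e-02  1.6703e+02] q6 1.75
pos [0.554  0.1453 0.2552] shift mm [-36.4 403.3   4.9]
opt rot [-9.000e-02 -5.000e-02  7.703e+01] q6 1.75
opt rot [ 5.0000e-02 -9.0000e-02 -1.0297e+02] q6 1.75
pos [0.554  0.1453 0.2552] shift mm [-36.4 403.3   4.9]
[4.54134352e-02 1.26319658e-01 1.55229877e+00 3.57985279e-04
 1.46139348e+00 1.75046186e+00]
```

Request:
apply_moves([
  [-0.003,0.03,0,0,0,-8,0.0919],
  [-0.006,0.06,0,0,0,-16,0.0919],
  [-0.009,0.09,0,0,0,-24,0.0919],
  [-0.012,0.12,0,0,0,-32,0.0919],
  [-0.015,0.16,0,0,0,-40,0.0919],
  [-0.018,0.2,0,0,0,-48,0.0919],
  [-0.021,0.24,0,0,0,-56,0.0919],
  [-0.024,0.26,0,0,0,-63,0.0919],
])

```text
time_s: 9.8
position: [0.4939, -0.1118, 0.2532]
eef_rot: [2.783, 1.456, -0.0]
contact_force: [-0.1, -0.2, -0.0]
finger_gap: 0.999
gripper_force: 0.0
```

Run:
```python
from h import *
p=[.464,-.2495,.22]; goto(p,.092-np.pi/2)
f=grab('top');g=grab('scene')
a=cv2.resize(f['image'][175:225,180:270,::-1],(800,444),interpolation=2)
cv2.imwrite('pics/c5t.png',a)
b=cv2.resize(g['image'][140:200,190:290,::-1],(800,480),interpolation=2)
cv2.imwrite('pics/c5s.png',b)
cv2.imwrite('pics/c5.png',np.vstack([cv2.resize(f['image'][183:220,185:255,::-1],(560,296),interpolation=2),cv2.resize(g['image'][155:193,192:262,::-1],(560,304),interpolation=2)]))
```

```text
opt rot [ 4.0000e-02 -1.0000e-02  1.3996e+02] q6 0.15
opt rot [ 1.000e-02  3.000e-02 -4.004e+01] q6 0.15
pos [ 0.4939 -0.1118  0.2532] shift mm [-130.1   53.9   33.3]
```

View pics/c5.png

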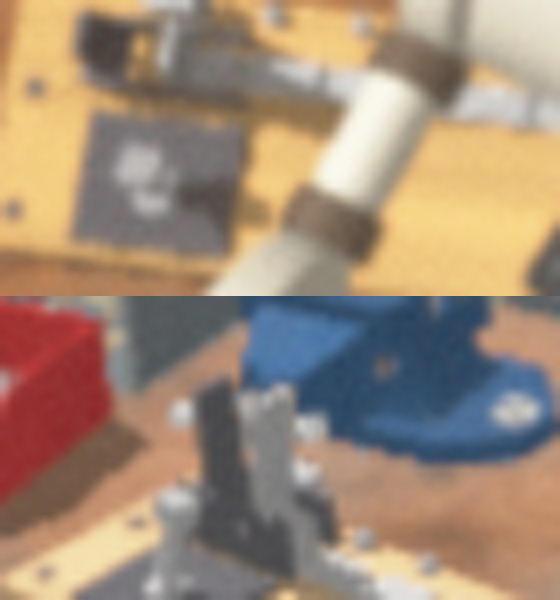

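Run:
```python
from h import *
f=load('top');g=load('scene')
T=lambda u,v:(185+u/8-.45,183+v/8-.45); S=lambda u,v:(192+u/8-.45,155+(v-296)/8-.45)
h=tri([(f,*T(135,163)),(g,*S(177,500))]); print('head',h,loc(h),'reproj',proj(f,h)-T(135,163),proj(g,h)-S(177,500))
print('foot top',loc(atz(f,*T(152,205),.028)),'foot scene',loc(atz(g,*S(160,592),.028)))
for u,v in((97,113),(73,243),(233,253),(247,125)): print('plate',loc(atz(f,*T(u,v),.028)))
print('tag px in crop',[(proj(f,tow(B,[.055,.07,z]))-[184.55,182.55])*8 for z in(.022,.05)],'pointer?',loc(atz(f,*T(178,15),.034)))
print('head from z.073',loc(atz(f,*T(135,163),.073)))
```

```text
head [0.5115192  0.18907221 0.07171438] [-0.0195  0.0644  0.0717] reproj [ 0.16724697 -0.10970242] [-0.1905293  -0.01589889]
foot top [-0.0341  0.0693  0.028 ] foot scene [-0.0299  0.071   0.028 ]
plate [0.0031 0.1001 0.028 ]
plate [-0.0548  0.1009  0.028 ]
plate [-0.0507  0.0306  0.028 ]
plate [0.0058 0.0336 0.028 ]
tag px in crop [array([187.80923213,   7.90804417]), array([168.23430298,  -2.73664755])] pointer? [0.0498 0.0698 0.034 ]
head from z.073 [-0.02    0.0645  0.073 ]
```

Run:
```python
from h import *
goto([.467,-.2505,.22],.092-np.pi/2)
def avg(n,k=5):
    f=grab(n); f['image']=np.mean([f['image'].astype(float)]+[cams.grab_frame(n)['image'] for _ in range(k-1)],0).astype(np.uint8); np.savez('avg_%s.npz'%n,**f); return f
f=avg('top');g=avg('scene')
cv2.imwrite('pics/c6.png',np.hstack([cv2.resize(f['image'][195:219,190:214,::-1],(400,400),interpolation=2),cv2.resize(g['image'][174:198,201:225,::-1],(400,400),interpolation=2)]))
```

```text
opt rot [4.0000e-02 0.0000e+00 1.3968e+02] q6 0.15
opt rot [-0.000e+00  3.000e-02 -4.032e+01] q6 0.15
pos [ 0.494  -0.1116  0.2532] shift mm [-129.2   57.7   33.2]
```

View pics/c6.png

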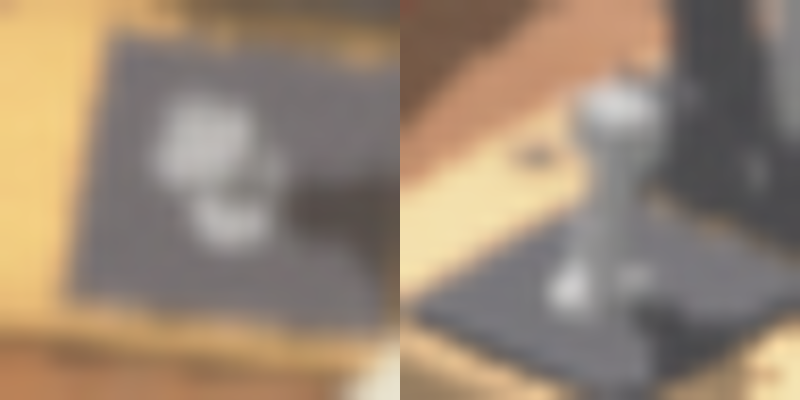

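Run:
```python
from h import *
f=load('top');g=load('scene'); k=24/400
T=lambda u,v:(190+u*k-.5,195+v*k-.5); S=lambda u,v:(201+(u-400)*k-.5,174+v*k-.5)
h=tri([(f,*T(206,141)),(g,*S(617,101))]); print('head',h,loc(h),'res',proj(f,h)-T(206,141),proj(g,h)-S(617,101))
for a in((235,207),): print('foot top',loc(atz(f,*T(*a),.029)))
for a in((602,285),): print('foot scene',loc(atz(g,*S(*a),.029)))
P=tri([(f,*T(235,207)),(g,*S(602,285))]);print(P,loc(P))
```

```text
head [0.51055728 0.18743668 0.07448018] [-0.0202  0.0627  0.0745] res [-0.05657906  0.03724134] [0.06452442 0.00529317]
foot top [-0.0298  0.0695  0.029 ]
foot scene [-0.0243  0.0714  0.029 ]
[0.50226849 0.19320399 0.03293943] [-0.0292  0.0673  0.0329]
```

Request:
apply_moves([
  [-0.03,0.014,0,0,0,-9,0.0919],
  [-0.06,0.028,0,0,0,-18,0.0919],
  [-0.09,0.042,0,0,0,-27,0.0919],
  [-0.12,0.054,0,0,0,-36,0.0919],
  [-0.129,0.058,0,0,0,-40.3,0.0919],
  [-0.129,0.058,0.03,0,0,-40.3,0.0919],
  [-0.129,0.058,0.03,0,0,-40.3,0.0919],
])

```text
time_s: 11.28
position: [0.467, -0.2477, 0.2209]
eef_rot: [-2.111, -2.32, 0.0]
contact_force: [-0.6, 0.1, 0.3]
finger_gap: 1.001
gripper_force: 0.0
```

Run:
```python
from h import *
goto([.467,-.2505,.105],.092-np.pi/2)
```

```text
opt rot [   0.34   -0.32 -179.87] q6 -0.81
opt rot [-0.2  -0.22  0.13] q6 -0.81
pos [ 0.467  -0.2477  0.2209] shift mm [-3.200e+00  1.000e-01  1.158e+02]
```

Request:
apply_moves([
  [-0.003,0,0.04,0,0,0,0.0919],
  [-0.003,0,0.075,0,0,0,0.0919],
  [-0.003,0,0.1,0,0,0,0.0919],
  [-0.003,0,0.114,0,0,0,0.0919],
  [-0.003,0,0.115,0,0,0,0.0919],
  [-0.003,0,0.115,0,0,0,0.06],
  [-0.003,0,0.115,0,0,0,0.04],
])

```text
time_s: 12.15
position: [0.4693, -0.2524, 0.1095]
eef_rot: [2.112, 2.322, 0.0]
contact_force: [0.1, -1.2, 0.3]
finger_gap: 0.801
gripper_force: 0.0
```

Request:
apply_moves([
  [0,0,0,0,0,0,0.03],
  [0,0,0,0,0,0,0.02],
  [0,0,0,0,0,0,0.02],
  [0,0,0,0,0,0,0.02],
])

```text
time_s: 12.65
position: [0.4686, -0.2518, 0.1081]
eef_rot: [-2.114, -2.324, 0.0]
contact_force: [-0.2, -0.1, -0.9]
finger_gap: 0.369
gripper_force: 0.0
```

Request:
apply_moves([
  [0,0,0,0,0,0,0.02],
  [0,0,0,0,0,0,0.02],
  [0,0,0,0,0,0,0.02],
])

```text
time_s: 13.02
position: [0.4685, -0.2518, 0.1081]
eef_rot: [-2.114, -2.324, 0.0]
contact_force: [0.2, 0.1, -0.1]
finger_gap: 0.278
gripper_force: 30.0
```

Request:
apply_moves([
  [0,0,-0.02,0,0,0,0.02],
  [0,0,-0.05,0,0,0,0.02],
  [0,0,-0.08,0,0,0,0.02],
  [0,0,-0.11,0,0,0,0.02],
  [0,0,-0.14,0,0,0,0.02],
  [0,0,-0.17,0,0,0,0.02],
  [0,0,-0.2,0,0,0,0.02],
  [0,0,-0.2,0,0,0,0.02],
])

```text
time_s: 14.02
position: [0.4695, -0.2526, 0.3103]
eef_rot: [2.111, 2.32, 0.0]
contact_force: [0.1, 0.2, -1.5]
finger_gap: 0.281
gripper_force: 30.0
```

Run:
```python
from h import *
s=r.state(); print(s['position'],s['contact_force'],s['finger_gap'])
g=grab('scene'); f=grab('top')
Rm=R.from_rotvec(s['eef_rot']); 
for d in(0,.03,.06,.09,.1): print(d,proj(g,s['position']+Rm.apply([0,0,d])).round(1))
m=proj(g,s['position']+Rm.apply([0,0,.05])).astype(int)
cv2.imwrite('pics/c7.png',cv2.resize(g['image'][m[1]-38:m[1]+37,m[0]-50:m[0]+50,::-1],(800,600),interpolation=2)); print(m)
goto([.51,.187,.30],B[2]-np.pi/2)
```

```text
[ 0.46952176 -0.25255661  0.31033026] [ 0.13482784  0.15512643 -1.54127729] 0.28107059065397133
0 [322.9 146.2]
0.03 [322.8 156.2]
0.06 [322.8 165.9]
0.09 [322.8 175.4]
0.1 [322.7 178.5]
[322 162]
opt rot [ 9.0000e-02 -1.0000e-01 -1.6671e+02] q6 -0.82
opt rot [-0.07 -0.06 13.29] q6 -0.82
pos [ 0.4683 -0.2515  0.3068] shift mm [432.6  82.9   7.2]
```

View pics/c7.png

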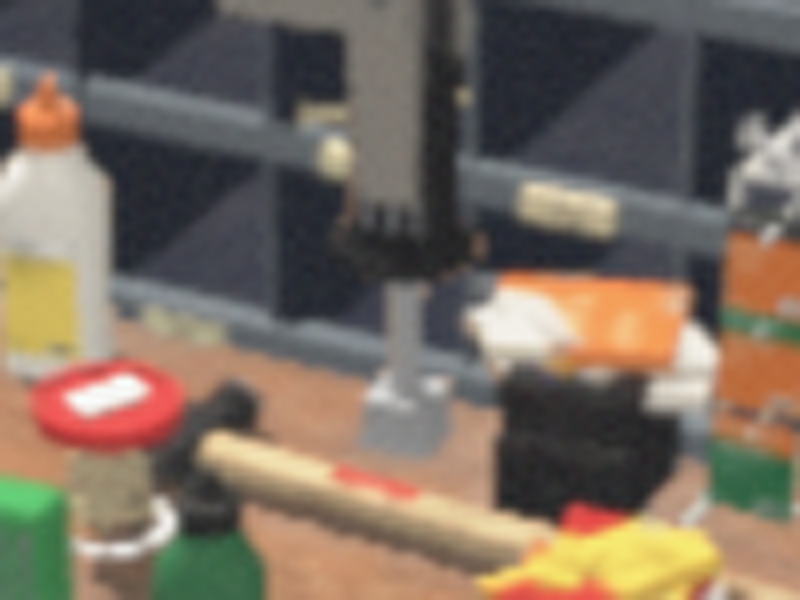

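```bash
cat >> h.py <<'E'
F=tow(B,[-.0285,.069,.028])
def tilt(u,yaw,mouth,L=.100,quiet=0):
    """delta from here to: key axis along unit u (up), mouth centre at 'mouth'; tool y at yaw from world y, flipped by pi as held"""
    u=np.array(u)/np.linalg.norm(u); z=np.array([0,0,1.]); w=np.cross(z,u); n=np.linalg.norm(w)
    t=R.from_rotvec(w/n*np.arctan2(n,u[2])) if n>1e-9 else R.identity()
    s=r.state(); R0=R.from_rotvec(s['eef_rot']); c=[]
    for k in(0,np.pi):
        T=t*R.from_euler('z',yaw+k)*R.from_rotvec([np.pi,0,0]); c.append((R0.inv()*T).as_rotvec(degrees=True))
    w=min(c,key=np.linalg.norm)
    p=np.array(mouth)+u*L
    print('TCP',p.round(4),'shift mm',(R0.inv().apply(p-s['position'])*1e3).round(1),'turn',w.round(2))
E
python3 - <<'E'
from h import *
H=tow(B,[-.020,.0635,.073]); u=(H-F)/np.linalg.norm(H-F); print('F',F,'H',H,'u',u, np.arccos(u[2]))
tilt([0,0,1],B[2]-np.pi/2,H+[0,0,.13])
E
```

```text
F [0.50324011 0.19481707 0.028     ] H [0.51090645 0.1882044  0.073     ] u [ 0.16620839 -0.14336451  0.97561334] 0.22129812111730085
TCP [0.5109 0.1882 0.303 ] shift mm [433.7  84.    4.2] turn [-0.07 -0.06 13.29]
```

Request:
apply_moves([
  [0.03,0.006,0,0,0,1,0.02],
  [0.07,0.014,0,0,0,2,0.02],
  [0.115,0.022,0,0,0,4,0.02],
  [0.165,0.032,0,0,0,6,0.02],
  [0.215,0.042,0,0,0,7,0.02],
  [0.265,0.052,0,0,0,9,0.02],
  [0.315,0.062,0,0,0,10,0.02],
  [0.36,0.07,0,0,0,12,0.02],
])

```text
time_s: 15.12
position: [0.5032, 0.115, 0.3057]
eef_rot: [-2.344, -2.088, 0.004]
contact_force: [1.0, -0.9, -2.1]
finger_gap: 0.283
gripper_force: 30.0
```

Request:
apply_moves([
  [0.03,0.006,0,0,0,1,0.02],
  [0.055,0.01,0,0,0,1.3,0.02],
  [0.07,0.014,0,0,0,1.3,0.02],
  [0.074,0.014,0,0,0,1.3,0.02],
  [0.074,0.014,0,0,0,1.3,0.02],
])

```text
time_s: 15.75
position: [0.5265, 0.1846, 0.3076]
eef_rot: [-2.369, -2.063, 0.002]
contact_force: [0.1, -0.9, -1.8]
finger_gap: 0.281
gripper_force: 30.0
```

Run:
```python
from h import *
H=tow(B,[-.020,.0635,.073]); u=(H-F)/np.linalg.norm(H-F)
tilt(u,B[2]-np.pi/2,H+.05*u)
print(r.state()['q'],r.state()['position'],r.state()['contact_force'])
```

```text
TCP [0.5358 0.1667 0.2193] shift mm [-16.4  11.8  88.3] turn [10.6   6.92 -0.03]
[ 1.20829855e-01  6.91236567e-02  1.51198177e+00 -3.57401306e-04
  1.56149287e+00  2.58684042e-01] [0.52648424 0.18459108 0.30763228] [ 0.08068104 -0.89352179 -1.84775143]
```

Request:
apply_moves([
  [-0.004,0.003,0.02,2.6,1.7,0,0.02],
  [-0.008,0.006,0.045,5.3,3.5,0,0.02],
  [-0.012,0.009,0.065,8,5.2,0,0.02],
  [-0.0164,0.0118,0.08,10.6,6.9,0,0.02],
  [-0.0164,0.0118,0.088,10.6,6.9,0,0.02],
  [-0.0164,0.0118,0.088,10.6,6.9,0,0.02],
])

```text
time_s: 16.5
position: [0.5358, 0.167, 0.2199]
eef_rot: [-2.204, -1.919, 0.046]
contact_force: [-0.6, 1.0, -0.6]
finger_gap: 0.278
gripper_force: 30.0
```

```bash
cat > m.py <<'E'
from h import *
import sys
# measure mouth & screw differential: print pixel rows of both views near predicted mouth/head
H=tow(B,[-.020,.0635,.073]); u=(H-F)/np.linalg.norm(H-F)
s=r.state(); Rm=R.from_rotvec(s['eef_rot']); M=s['position']+Rm.apply([0,0,.1]); ax=-Rm.as_matrix()[:,2]
print('axis',ax.round(3),'want',u.round(3),'mouth-H',(M-H).round(4),'F',s['contact_force'].round(1))
tilt(u,B[2]-np.pi/2,H+.015*u)
for n in('scene','top'):
    f=grab(n); I=f['image'].astype(int); a=proj(f,M); b=proj(f,H); print(n,'mouth px',a.round(1),'head px',b.round(1))
    if len(sys.argv)>1:
        x,y=b.astype(int); print('cols',x-9,'rows',y-14)
        for v in range(y-14,y+9): print(v,' '.join('%3d'%k for k in I[v,x-10:x+12].mean(1)))
E
python3 m.py 1
```

```text
axis [ 0.165 -0.143  0.976] want [ 0.166 -0.143  0.976] mouth-H [ 0.0083 -0.0069  0.0494] F [-0.6  1.  -0.6]
TCP [0.53   0.1717 0.1852] shift mm [-0.4  0.2 35.5] turn [ 0.04  0.01 -0.04]
scene mouth px [214.9 166.6] head px [213.5 179.8]
cols 204 rows 165
165  77  85 114 138 135 122 126 135 138 139 137 133 129 128 129 129 125 119 127  97  85 100
166  80  83 102 132 138 127 133 142 151 145 141 137 133 130 129 129 127 107 114  96 111 104
167  82  77  93 128 140 134 131 141 151 151 157 153 140 131 124 119 111  98 123 147 152 145
168  77  81  88 124 140 138 141 141 142 151 173 196 182 129 104  92  85  85 125 168 169 155
169  81  81  96 124 140 140 140 143 146 149 177 205 192 125  82  78  75  78 108 156 158 145
170  78  83  95 112 131 140 144 143 144 149 172 186 175 119  83  76  75  77  90 135 144 135
171  83  88  90  94 111 120 135 143 149 152 163 169 161 121  85  75  74  73  84 122 130 133
172  90  94  93  92  98 100 115 138 147 149 151 153 152 121  90  76  74  76  82 119 123 132
173  94  95  92  95  95  93  99 123 144 154 153 154 149 129  92  76  73  75  84 119 135 132
174  92  94  92 
[... 2754 characters left out ...]
 141 155 158 166 177 169 134 121 117 114 113 113 112 110
204 179 187 187 171 139 118 116 124 149 171 177 179 175 154 136 137 120 112 109 108 108 103
205 181 188 187 167 131 112 111 118 139 163 167 170 159 135 130 138 110  98  99  98  98  89
206 168 185 183 155 124 112 112 112 120 133 146 155 142 124 124 120  95  82  83  80  80  78
207 144 176 181 148 121 112 111 114 113 117 140 168 160 151 144 118  86  76  72  72  75  74
208 126 170 177 147 122 113 113 113 113 113 135 171 177 174 161 122  93  80  77  78  74  74
209 132 174 175 138 116 112 111 114 113 113 119 145 156 152 140 119 104  93  89  86  81  78
210 161 176 166 131 115 111 113 113 112 111 113 118 121 119 116 111 110 106 104 104  92  79
```

```bash
cat > d.py <<'E'
from h import *
s=r.state(); Rm=R.from_rotvec(s['eef_rot'])
for n in('scene',):
    f=load(n); a=dict(np.load('avg_%s.npz'%n))['image'].astype(int); D=np.abs(f['image'].astype(int)-a).max(2)>28
    D=cv2.morphologyEx(D.astype(np.uint8),cv2.MORPH_OPEN,np.ones((2,2)))
    M=s['position']+Rm.apply([0,0,.1])
    q=np.array([proj(f,s['position']+Rm.apply([i*.015,j*.015,.1])) for i in(-1,1) for j in(-1,1)]); print('pred flare px',q.round(1).tolist())
    x,y=proj(f,M).astype(int)
    for v in range(y-28,y+14): 
        k=np.flatnonzero(D[v,x-14:x+15])+x-14; print(v,(k[0],k[-1],len(k)) if len(k) else '-', 'axis', )
    print('axis px',[proj(f,s['position']+Rm.apply([0,0,d])).round(1).tolist() for d in(.04,.06,.08,.1)])
E
python3 d.py
```

```text
pred flare px [[214.7, 168.8], [221.1, 166.9], [208.6, 165.6], [215.0, 163.7]]
138 (np.int64(213), np.int64(224), 10) axis
139 (np.int64(213), np.int64(224), 10) axis
140 (np.int64(213), np.int64(224), 11) axis
141 (np.int64(215), np.int64(224), 9) axis
142 (np.int64(218), np.int64(223), 6) axis
143 (np.int64(218), np.int64(223), 6) axis
144 (np.int64(213), np.int64(223), 8) axis
145 (np.int64(212), np.int64(223), 11) axis
146 (np.int64(212), np.int64(224), 13) axis
147 (np.int64(212), np.int64(224), 13) axis
148 (np.int64(212), np.int64(224), 13) axis
149 (np.int64(214), np.int64(224), 11) axis
150 (np.int64(219), np.int64(221), 3) axis
151 (np.int64(216), np.int64(218), 3) axis
152 (np.int64(216), np.int64(218), 3) axis
153 (np.int64(215), np.int64(218), 4) axis
154 (np.int64(215), np.int64(218), 4) axis
155 (np.int64(215), np.int64(218), 4) axis
156 (np.int64(215), np.int64(218), 4) axis
157 (np.int64(215), np.int64(218), 4) axis
158 (np.int64(215), np.int64(218), 4) axis
159 (np.int64(215), np.int64(218), 4) axis
160 (np.int64(215), np.int64(218), 4) axis
161 (np.int64(212), np.int64(218), 7) axis
162 (np.int64(211), np.int64(220), 10) axis
163 (np.int64(211), np.int64(220), 10) axis
164 (np.int64(211), np.int64(220), 9) axis
165 (np.int64(211), np.int64(220), 6) axis
166 (np.int64(211), np.int64(216), 4) axis
167 (np.int64(214), np.int64(220), 5) axis
168 (np.int64(214), np.int64(220), 4) axis
169 - axis
170 - axis
171 - axis
172 - axis
173 - axis
174 - axis
175 - axis
176 - axis
177 - axis
178 - axis
179 - axis
axis px [[216.6, 150.1], [216.0, 155.5], [215.4, 160.9], [214.9, 166.2]]
```

Request:
apply_moves([
  [0,0,0.012,0,0,0,0.02],
  [0,0,0.024,0,0,0,0.02],
  [0,0,0.034,0,0,0,0.02],
  [0,0,0.041,0,0,0,0.02],
  [0,0,0.046,0,0,0,0.02],
  [0,0,0.049,0,0,0,0.02],
  [0,0,0.051,0,0,0,0.02],
])

```text
time_s: 17.48
position: [0.5278, 0.1746, 0.1704]
eef_rot: [-2.204, -1.92, 0.045]
contact_force: [-0.8, 0.2, -1.0]
finger_gap: 0.278
gripper_force: 30.0
```

Request:
apply_moves([
  [0,0,0.002,0,0,0,0.02],
  [0,0,0.004,0,0,0,0.02],
  [0,0,0.005,0,0,0,0.02],
])

```text
time_s: 17.85
position: [0.5274, 0.1751, 0.1662]
eef_rot: [-2.205, -1.92, 0.044]
contact_force: [0.7, -2.2, 4.6]
finger_gap: 0.277
gripper_force: 30.0
```

Request:
apply_moves([
  [0,0,0.002,0,0,0,0.02],
  [0,0,0.003,0,0,0,0.02],
  [0,0,0.003,0,0,0,0.02],
])

```text
time_s: 18.23
position: [0.5258, 0.1759, 0.1619]
eef_rot: [-2.203, -1.919, 0.046]
contact_force: [-0.1, 0.2, -0.9]
finger_gap: 0.28
gripper_force: 30.0
```

Request:
apply_moves([
  [0,0,0.002,0,0,0,0.02],
  [0,0,0.004,0,0,0,0.02],
  [0,0,0.004,0,0,0,0.02],
])

```text
time_s: 18.6
position: [0.5255, 0.1764, 0.1583]
eef_rot: [-2.203, -1.919, 0.046]
contact_force: [-0.7, -0.0, -1.8]
finger_gap: 0.282
gripper_force: 30.0
```

Request:
apply_moves([
  [0,0,0.0015,0,0,0,0.02],
  [0,0,0.003,0,0,0,0.02],
  [0,0,0.003,0,0,0,0.02],
])

```text
time_s: 18.98
position: [0.5262, 0.1767, 0.1569]
eef_rot: [-2.205, -1.921, 0.042]
contact_force: [1.3, -1.2, 4.1]
finger_gap: 0.279
gripper_force: 30.0
```

```bash
cat > up.py <<'E'
from h import *
F=tow(B,[-.028,.0695,.028])
s=r.state(); R0=R.from_rotvec(s['eef_rot']); p=s['position']; u=-R0.as_matrix()[:,2]
print('F est by axis',loc(p-.132*u), 'F',loc(F))
T1=R.from_euler('z',B[2]+np.pi/2)*R.from_rotvec([np.pi,0,0])
w=(R0.inv()*T1).as_rotvec(); 
if np.linalg.norm(w)>1.6: T1=T1*R.from_euler('z',np.pi); w=(R0.inv()*T1).as_rotvec()
e0=p-F-.132*u
for k in np.linspace(0,1,8)[1:]:
    T=R0*R.from_rotvec(w*k); uu=-T.as_matrix()[:,2]; q=F+.132*uu+e0*(1-k)+np.array([0,0,.0005])
    print((R0.inv().apply(q-p)).round(4).tolist(),np.degrees(w*k).round(1).tolist())
E
python3 up.py
```

```text
F est by axis [-0.0272  0.07    0.028 ] F [-0.028   0.0695  0.028 ]
[0.0023, -0.0036, -0.0004] [-1.5, -1.0, -0.0]
[0.0045, -0.0072, -0.0002] [-3.0, -2.0, -0.0]
[0.0067, -0.0107, 0.0001] [-4.5, -3.0, -0.0]
[0.0089, -0.0143, 0.0006] [-6.0, -4.0, -0.0]
[0.011, -0.0178, 0.0012] [-7.5, -5.0, -0.0]
[0.0132, -0.0213, 0.0019] [-9.0, -5.9, -0.0]
[0.0154, -0.0248, 0.0028] [-10.5, -6.9, -0.0]
```

Request:
apply_moves([
  [0.0023,-0.0036,-0.0014,-1.5,-1,0,0.02],
  [0.0045,-0.0072,-0.0012,-3,-2,0,0.02],
  [0.0067,-0.0107,-0.001,-4.5,-3,0,0.02],
  [0.0089,-0.0143,-0.0005,-6,-4,0,0.02],
  [0.011,-0.0178,0,-7.5,-5,0,0.02],
  [0.0132,-0.0213,0.0007,-9,-5.9,0,0.02],
  [0.0154,-0.0248,0.0016,-10.5,-6.9,0,0.02],
  [0.0154,-0.0248,0.0016,-10.5,-6.9,0,0.02],
])

```text
time_s: 19.98
position: [0.5022, 0.1958, 0.1605]
eef_rot: [-2.366, -2.064, 0.002]
contact_force: [0.6, -1.2, -0.4]
finger_gap: 0.28
gripper_force: 30.0
```

```bash
python3 up.py | head -1
python3 - <<'E'
from h import *
s=r.state(); print(loc(s['position']),s['contact_force'],s['ft_torque'],-R.from_rotvec(s['eef_rot']).as_matrix()[:,2])
E
```

```text
F est by axis [-0.03    0.0698  0.0285] F [-0.028   0.0695  0.028 ]
[-0.0297  0.0698  0.1605] [ 0.59865971 -1.19882084 -0.3526153 ] [-0.09384496 -0.1888454  -0.05712416] [ 2.08205332e-03 -4.08048194e-05  9.99997832e-01]
```

Request:
apply_moves([
  [0,0,-0.008,0,0,0,0.02],
  [0,0,-0.02,0,0,0,0.02],
  [0,0,-0.04,0,0,0,0.02],
  [0,0,-0.06,0,0,0,0.02],
  [0,0,-0.07,0,0,0,0.02],
  [0,0,-0.07,0,0,0,0.02],
])

```text
time_s: 20.72
position: [0.5036, 0.1951, 0.2315]
eef_rot: [-2.369, -2.063, -0.0]
contact_force: [-0.3, -0.9, -2.0]
finger_gap: 0.281
gripper_force: 30.0
```

Run:
```python
from h import *
F=tow(B,[-.028,.0695,.028]); H=F+[0,0,.046]
print(r.state()['contact_force'])
for n in('scene','top'):
    f=grab(n); f['image']=np.mean([f['image'].astype(float)]+[cams.grab_frame(n)['image'] for _ in range(4)],0); I=f['image']
    np.savez('up_%s.npz'%n,**f)
    a=proj(f,F); b=proj(f,H); print(n,'foot px',a.round(1),'head px',b.round(1))
    x=int(b[0]); y0,y1=int(b[1])-7,int(a[1])+7; print('first col',x-9)
    for v in range(y0,y1): print(v,' '.join('%3d'%k for k in I[v,x-9:x+11].mean(1)))
```

```text
[-0.32543053 -0.91860745 -1.97992269]
scene foot px [212.3 191.4] head px [210.6 180. ]
first col 201
173  86  90  93  93  94  94  93  94 101 120 142 152 151 150 147 109  80  75  74  76
174  89  92  91  92  92  93  93 100 123 136 151 157 157 156 152 119  86  76  75  74
175  91  91  91  90  91  92  99 123 145 153 156 158 159 159 156 127  90  77  75  74
176  92  92  92  93  95 101 123 144 152 154 155 157 156 157 155 128  90  77  76  74
177  93  94  95 100 120 133 144 151 152 154 154 155 150 146 143 125  90  77  76  76
178  92  93  99 120 142 150 151 153 157 163 163 159 142 120 119 119  90  78  74  75
179  92  96 118 141 149 151 154 174 194 203 211 196 156 106  93  98  92  85  78  75
180  95 116 140 149 150 153 171 205 218 220 225 202 147  96  79  79  85  82  78  75
181 117 139 148 150 153 158 170 185 200 205 192 163 128  90  78  77  77  78  78  76
182 140 149 151 156 170 184 177 163 162 162 145 136 138  99  78  75  75  77  77  76
183 146 150 167 178 193 202 187 183 158 138 132 139 164 115  81  75  76  76  77  81
184 154 169 193 205 209 210 203 198 175 144 133 146 182 136  91  79  76  7
[... 1723 characters left out ...]
 163 173 166 139 118 115 113
205  55  75 114 135 128 109 108 136 187 206 204 188 142 135 151 162 141 118 114 114
206  74 103 144 164 152 118 110 141 187 202 203 189 139 120 125 128 114 105 110 108
207 119 138 154 161 157 124 114 139 176 194 199 183 140 123 119 112  93  88  96  98
208 168 172 165 149 132 115 113 126 152 169 178 166 141 134 128 107  86  77  81  80
209 187 189 180 149 121 113 113 117 123 134 137 133 132 136 131 108  89  81  76  76
210 190 191 182 147 119 113 114 113 114 116 116 115 115 119 118 111 105  92  80  75
211 188 187 177 140 118 114 114 116 113 113 113 114 114 113 112 113 111 102  84  77
212 182 182 173 142 123 121 124 121 118 115 114 115 113 115 115 115 113 109  98  90
```

Run:
```python
from h import *
F=tow(B,[-.0275,.0695,.060])
tilt([0,0,1],B[2]-np.pi/2,F); print(r.state()['q'])
```

```text
TCP [0.5043 0.1952 0.16  ] shift mm [ 0.3  1.4 70.3] turn [-0.13  0.01  0.  ]
[1.45615998e-01 5.71900077e-02 1.67531689e+00 4.70718331e-04
 1.41123392e+00 2.82965236e-01]
```

Request:
apply_moves([
  [0.0003,0.0014,0.02,0,0,0,0.02],
  [0.0003,0.0014,0.04,0,0,0,0.02],
  [0.0003,0.0014,0.052,0,0,0,0.02],
  [0.0003,0.0014,0.06,0,0,0,0.02],
  [0.0003,0.0014,0.066,0,0,0,0.02],
  [0.0003,0.0014,0.07,0,0,0,0.02],
  [0.0003,0.0014,0.07,0,0,0,0.02],
])

```text
time_s: 22.1
position: [0.5045, 0.1953, 0.1606]
eef_rot: [-2.368, -2.063, 0.001]
contact_force: [-1.0, 0.3, -2.2]
finger_gap: 0.283
gripper_force: 30.0
```

Run:
```python
from h import *
s=r.state(); print(loc(s['position']),s['contact_force'],s['ft_torque'],-R.from_rotvec(s['eef_rot']).as_matrix()[:,2], s['eef_rot'])
```

```text
[-0.0273  0.0696  0.1606] [-0.97678984  0.28169688 -2.18787389] [-0.00274818 -0.01067865  0.00176575] [ 1.52618857e-03 -3.23568919e-04  9.99998783e-01] [-2.36783556e+00 -2.06279584e+00  1.47315438e-03]
```

Request:
apply_moves([
  [0,0,0,0,0,3,0.02],
  [0,0,0,0,0,3,0.02],
])

```text
time_s: 22.35
position: [0.5044, 0.1952, 0.1606]
eef_rot: [-2.42, -2.001, 0.002]
contact_force: [-0.7, -0.3, -1.1]
finger_gap: 0.282
gripper_force: 30.0
```

```bash
python3 -c "
from h import *
s=r.state();print(s['ft_torque'],s['contact_force'])"
```

```text
[-0.15141574  0.25642599  0.05336902] [-0.69022484 -0.26398417 -1.11353509]
```

Request:
apply_moves([
  [0,0,0,0,0,3,0.02],
  [0,0,0,0,0,3,0.02],
])

```text
time_s: 22.6
position: [0.5043, 0.1951, 0.1606]
eef_rot: [-2.471, -1.938, 0.003]
contact_force: [-0.8, -2.3, -0.3]
finger_gap: 0.284
gripper_force: 30.0
```

```bash
python3 -c "
from h import *
s=r.state();print(s['ft_torque'],s['contact_force'])"
```

```text
[-0.27557498  0.30371731  0.03943786] [-0.79851892 -2.25849805 -0.27620603]
```

Request:
apply_moves([
  [0,0,0,0,0,3,0.02],
  [0,0,0,0,0,3,0.02],
])

```text
time_s: 22.85
position: [0.5044, 0.1951, 0.1606]
eef_rot: [-2.521, -1.873, 0.002]
contact_force: [-2.0, 0.1, -0.8]
finger_gap: 0.281
gripper_force: 30.0
```

```bash
python3 -c "
from h import *
s=r.state();print(s['ft_torque'],s['contact_force'])"
```

```text
[-0.31399338  0.27798663  0.04865312] [-1.98901235  0.09499943 -0.8207573 ]
```

Request:
apply_moves([
  [0,0,0,0,0,3,0.02],
  [0,0,0,0,0,3,0.02],
])

```text
time_s: 23.1
position: [0.5044, 0.1952, 0.1606]
eef_rot: [-2.569, -1.807, 0.002]
contact_force: [-1.6, -1.5, -1.5]
finger_gap: 0.28
gripper_force: 30.0
```

```bash
python3 -c "
from h import *
s=r.state();print(s['ft_torque'],s['contact_force'],s['q'][5])"
```

```text
[-0.30016542  0.35523075  0.03939888] [-1.58875209 -1.46240536 -1.46951032] 0.4902177748869581
```

Request:
apply_moves([
  [0,0,0,0,0,5,0.02],
  [0,0,0,0,0,10,0.02],
  [0,0,0,0,0,15,0.02],
  [0,0,0,0,0,20,0.02],
  [0,0,0,0,0,25,0.02],
  [0,0,0,0,0,30,0.02],
])

```text
time_s: 23.85
position: [0.5043, 0.1954, 0.1606]
eef_rot: [-2.95, -1.076, 0.003]
contact_force: [-2.3, -1.0, -0.5]
finger_gap: 0.286
gripper_force: 30.0
```

Request:
apply_moves([
  [0,0,0,0,0,5,0.02],
  [0,0,0,0,0,10,0.02],
  [0,0,0,0,0,15,0.02],
  [0,0,0,0,0,20,0.02],
  [0,0,0,0,0,25,0.02],
  [0,0,0,0,0,30,0.02],
  [0,0,0,0,0,31,0.02],
  [0,0,0,0,0,31,0.02],
])

```text
time_s: 24.85
position: [0.5045, 0.1955, 0.1606]
eef_rot: [-3.13, -0.253, 0.002]
contact_force: [-1.1, 1.0, -1.1]
finger_gap: 0.279
gripper_force: 30.0
```

Run:
```python
from h import *
s=r.state(); print(loc(s['position']),s['contact_force'],s['ft_torque'],-R.from_rotvec(s['eef_rot']).as_matrix()[:,2])
print('turned',(R.from_rotvec([-2.36783556e+00,-2.06279584e+00,1.47315438e-03]).inv()*R.from_rotvec(s['eef_rot'])).as_rotvec(degrees=True))
```

```text
[-0.0274  0.0699  0.1606] [-1.12897827  1.02469666 -1.06549978] [0.31761579 0.32981472 0.02943219] [ 1.60723387e-03 -9.27691360e-04  9.99998278e-01]
turned [2.94518811e-02 2.30422945e-02 7.28873151e+01]
```

Request:
apply_moves([
  [0,0,0,0,0,-2.5,0.02],
  [0,0,-0.006,0,0,-2.5,0.02],
  [0,0,-0.014,0,0,-2.5,0.02],
  [0,0,-0.03,0,0,-2.5,0.02],
  [0,0,-0.05,0,0,-2.5,0.02],
  [0,0,-0.07,0,0,-2.5,0.02],
  [0,0,-0.07,0,0,-2.5,0.02],
])

```text
time_s: 25.72
position: [0.5063, 0.1954, 0.2336]
eef_rot: [-3.125, -0.318, -0.006]
contact_force: [0.1, 0.1, -1.0]
finger_gap: 0.282
gripper_force: 30.0
```

Run:
```python
from h import *
F=tow(B,[-.028,.0695,.028]); H=F+[0,0,.046]
print(r.state()['contact_force'])
for n in('scene','top'):
    f=grab(n); f['image']=np.mean([f['image'].astype(float)]+[cams.grab_frame(n)['image'] for _ in range(4)],0); I=f['image']
    np.savez('fin_%s.npz'%n,**f)
    a=proj(f,F); b=proj(f,H); print(n,'foot px',a.round(1),'head px',b.round(1))
    x=int(b[0]); y0,y1=int(b[1])-3,int(a[1])+3; print('first col',x-4)
    for v in range(y0,y1): print(v,' '.join('%3d'%k for k in I[v,x-4:x+9].mean(1)))
s=r.state(); Sd=np.array([.47039379,-.29321335,.09205941]); t=tow(Sd,[0,.043,0]); t[:2]=[.4685,-.2518]; t[2]=.32
goto(t,.092-np.pi/2)
```

```text
[ 0.06309603  0.14574151 -0.97828114]
scene foot px [212.3 191.4] head px [210.6 180. ]
first col 206
177 132 144 151 154 154 156 156 150 146 143 125  89  77
178 150 151 153 168 173 169 166 144 120 120 119  91  75
179 151 151 165 196 205 205 195 147  98  92  98  92  87
180 153 157 180 208 218 218 194 141  94  80  80  84  83
181 157 168 173 176 181 180 157 129 101  82  77  77  78
182 184 186 171 150 145 142 134 132 102  80  76  76  76
183 202 188 166 150 142 136 138 159 114  81  77  76  76
184 210 202 195 195 161 138 138 169 131  88  79  78  76
185 212 210 207 205 173 142 136 154 146 109  99  84  78
186 211 209 197 176 161 142 134 144 138 120 116 104  90
187 202 190 163 138 154 144 134 133 126 123 121 119 113
188 168 147 133 124 141 138 133 130 127 123 122 121 121
189 133 123 122 126 151 144 136 142 155 134 123 122 122
190 122 121 122 140 178 159 139 143 185 153 128 123 122
191 121 120 124 156 196 186 148 134 151 134 123 122 122
192 121 121 121 136 159 155 128 113 100  98 115 119 120
193 120 122 121 122 125 125 118  95  80  79  91  91  95
top foot px [203.8 206.4] head px [199.5 205. ]
first col 195
202 156 125 111 131 163 154 132 118 120 122 118 115 113
203 127 112 110 149 198 194 162 130 134 147 140 123 115
204 114 107 112 149 199 204 183 141 141 165 164 138 117
205 111 109 114 147 195 201 187 137 124 143 160 140 117
206 109 110 122 161 195 189 169 136 120 125 129 115 101
207 112 113 126 162 179 159 144 147 146 129 115  94  82
208 113 113 117 131 139 131 134 159 166 140 110  86  77
opt rot [9.000e-02 1.300e-01 9.635e+01] q6 1.51
opt rot [ -0.13   0.09 -83.65] q6 1.51
pos [0.5044 0.1951 0.2302] shift mm [-125.4  430.5  -89.8]
```

Request:
apply_moves([
  [0,0,-0.04,0,0,0,0.02],
  [0,0,-0.08,0,0,-6,0.02],
  [-0.013,0.045,-0.09,0,0,-14,0.02],
  [-0.026,0.09,-0.09,0,0,-22,0.02],
  [-0.04,0.135,-0.09,0,0,-30,0.02],
  [-0.053,0.18,-0.09,0,0,-38,0.02],
  [-0.066,0.225,-0.09,0,0,-46,0.02],
  [-0.08,0.27,-0.09,0,0,-54,0.02],
])

```text
time_s: 27.22
position: [0.4805, -0.0869, 0.3206]
eef_rot: [-2.636, -1.708, 0.002]
contact_force: [0.1, 0.3, -2.2]
finger_gap: 0.278
gripper_force: 30.0
```

Run:
```python
from h import *
goto([.4685,-.2518,.315],.092-np.pi/2)
```

```text
opt rot [1.0000e-02 1.1000e-01 1.5062e+02] q6 -0.01
opt rot [ -0.08   0.   -29.38] q6 -0.01
pos [ 0.4805 -0.0869  0.3206] shift mm [-155.4   56.5    5.5]
```

Request:
apply_moves([
  [-0.035,0.013,0,0,0,-6,0.02],
  [-0.075,0.027,0,0,0,-13,0.02],
  [-0.115,0.042,0,0,0,-20,0.02],
  [-0.145,0.053,0,0,0,-27,0.02],
  [-0.155,0.0565,0,0,0,-29.4,0.02],
  [-0.155,0.0565,0,0,0,-29.4,0.02],
])

```text
time_s: 27.98
position: [0.468, -0.2505, 0.3202]
eef_rot: [-2.123, -2.313, 0.002]
contact_force: [0.0, -0.0, -2.2]
finger_gap: 0.283
gripper_force: 30.0
```

```bash
cat > st.py <<'E'
from h import *
s=r.state(); R0=R.from_rotvec(s['eef_rot']); T=R.from_rotvec([-2.114,-2.324,0])
print(s['position'].round(4),'shift',(R0.inv().apply(np.array([.4685,-.2518,.1081])-s['position'])*1e3).round(1),'turn',(R0.inv()*T).as_rotvec(degrees=True).round(2),s['contact_force'].round(1))
E
python3 st.py
```

```text
[ 0.468  -0.2505  0.3202] shift [ -1.5   0.8 212.1] turn [-0.12 -0.05 -0.5 ] [ 0.  -0.  -2.2]
```

Request:
apply_moves([
  [-0.0005,0.0004,0.03,0,0,-0.5,0.02],
  [-0.001,0.0006,0.06,0,0,-0.5,0.02],
  [-0.0015,0.0008,0.09,0,0,-0.5,0.02],
  [-0.0015,0.0008,0.11,0,0,-0.5,0.02],
  [-0.0015,0.0008,0.12,0,0,-0.5,0.02],
  [-0.0015,0.0008,0.12,0,0,-0.5,0.02],
])

```text
time_s: 28.72
position: [0.4689, -0.2507, 0.2003]
eef_rot: [-2.11, -2.324, 0.001]
contact_force: [1.1, 0.4, -0.9]
finger_gap: 0.283
gripper_force: 30.0
```

```bash
python3 st.py
```

```text
[ 0.4689 -0.2507  0.2003] shift [-1.2 -0.3 92.2] turn [-0.13 -0.07  0.12] [ 1.1  0.4 -0.9]
```

Request:
apply_moves([
  [-0.001,0,0.015,0,0,0,0.02],
  [-0.001,0,0.03,0,0,0,0.02],
  [-0.001,0,0.045,0,0,0,0.02],
  [-0.001,0,0.06,0,0,0,0.02],
  [-0.001,0,0.075,0,0,0,0.02],
  [-0.001,0,0.085,0,0,0,0.02],
  [-0.001,0,0.089,0,0,0,0.02],
  [-0.001,0,0.091,0,0,0,0.02],
])

```text
time_s: 29.72
position: [0.4691, -0.2524, 0.1096]
eef_rot: [-2.111, -2.325, 0.002]
contact_force: [0.8, -0.0, -2.1]
finger_gap: 0.284
gripper_force: 30.0
```

```bash
python3 st.py
```

```text
[ 0.4691 -0.2524  0.1096] shift [ 0.7 -0.5  1.5] turn [-0.08 -0.01  0.11] [ 0.8 -0.  -2.1]
```

Nearly seated; lower 1.5 mm, release, retreat.

Request:
apply_moves([
  [0,0,0.001,0,0,0,0.02],
  [0,0,0.0017,0,0,0,0.02],
  [0,0,0.0017,0,0,0,0.028],
  [0,0,0.0017,0,0,0,0.04],
  [0,0,0.0017,0,0,0,0.06],
  [0,0,0.0017,0,0,0,0.0919],
  [0,0,0.0017,0,0,0,0.0919],
  [0,0,0.0017,0,0,0,0.0919],
])

```text
time_s: 30.72
position: [0.4689, -0.2523, 0.1078]
eef_rot: [-2.111, -2.325, 0.002]
contact_force: [-0.5, 0.9, -0.7]
finger_gap: 0.825
gripper_force: 0.0
```

Request:
apply_moves([
  [0,0,0,0,0,0,0.0919],
  [0,0,-0.03,0,0,0,0.0919],
  [0,0,-0.07,0,0,0,0.0919],
  [0,0,-0.11,0,0,0,0.0919],
  [0,0,-0.15,0,0,0,0.0919],
  [-0.04,-0.04,-0.16,0,0,0,0.0919],
  [-0.08,-0.08,-0.16,0,0,0,0.0919],
  [-0.12,-0.1,-0.16,0,0,0,0.0919],
])

```text
time_s: 31.72
position: [0.3798, -0.3827, 0.2685]
eef_rot: [-2.112, -2.325, 0.002]
contact_force: [0.9, -0.3, -0.0]
finger_gap: 1.002
gripper_force: 0.0
```

Run:
```python
from h import *
s=r.state(); print(s['position'],s['contact_force'],s['finger_gap'])
g=grab('scene'); 
a=cv2.imread('pics/scene0.png')[:,:,::-1].astype(int); I=g['image'].astype(int)
# compare stand/drivers region with the start (left driver fully visible then)
for n,(x0,y0,x1,y1) in dict(key=(313,193,332,224),under=(318,224,332,242),bottle=(291,185,306,218)).items():
    d=np.abs(I[y0:y1,x0:x1]-a[y0:y1,x0:x1]).mean(2); print(n,d.mean().round(1),d.max(),(d>30).mean().round(3))
# catch and fixed tab vs fin
f=dict(np.load('avg_scene.npz')); d=np.abs(I[160:200,200:240]-f['image'][160:200,200:240].astype(int)).mean(2); print('bracket area change',(d>25).sum(), np.argwhere(d>25).mean(0)+[160,200])
```

```text
[ 0.37982493 -0.38269503  0.26849778] [ 0.88402115 -0.26454102 -0.0177146 ] 1.0016216402075557
key 8.1 68.0 0.024
under 6.9 56.0 0.016
bottle 4.9 12.333333333333334 0.0
bracket area change 92 [182.93478261 216.80434783]
```

Run:
```python
from h import *
g=load('scene'); f=grab('top'); 
S=lambda u,v:(192+u/8-.45,155+(v-296)/8-.45); s0=lambda u,v:(225+u/6.6-.4,160+v/6.6-.4)
print('meas fin fixed',S(218,388),'catch',S(269,395),' init',s0(152,108),s0(207,120))
for n,yo in(('init',-.060),('fin',.087)):
    P=[proj(g,tow(B,[.028,yo-.003,.1]))]
    for th in(0,.18): 
        # hinge ~ z .03, y = yo-.042+.0025
        L=.075; P.append(proj(g,tow(B,[.028,yo-.0395+L*np.sin(th),.03+L*np.cos(th)])))
    print(n,np.round(P,1).tolist())
for nm,f in(('scene',g),('top',f)):
    I=f['image']; 
    if nm=='scene':
        for v in range(164,180,1): print(v,' '.join('%3d'%k for k in I[v,212:236].mean(1)))
    else:
        a=proj(f,tow(B,[.028,.087,.1])).astype(int); print('top',a-[8,8],'fixed outer',proj(f,tow(B,[.028,.087,.1])),'catch outer up',proj(f,tow(B,[.028,.045,.105])))
        for v in range(a[1]-6,a[1]+8): print(v,' '.join('%3d'%k for k in I[v,a[0]-6:a[0]+26].mean(1)))
```

```text
meas fin fixed (218.8, 166.05) catch (225.175, 166.925)  init (247.63030303030303, 175.96363636363637) (255.96363636363637, 177.78181818181818)
init [[249.3, 177.6], [257.3, 179.3], [254.3, 178.5]]
fin [[218.5, 166.1], [225.7, 167.5], [223.0, 166.8]]
164 107 118 130 133 133 137 138 138 133 141 103  89 103 115 115 114 118 110  98  83  74  72  74  71
165 128 133 133 128 127 129 119 106 111 133  97  86  98 105 119 104  99  89  78  74  73  71  69  71
166 138 137 135 125 112 103  93  79  89 126  98 107 109 111 162 122  85  74  74  72  72  74  72  73
167 138 141 143 119  94  78  75  73  86 131 145 152 171 144 159 128  82  75  74  73  71  73  72  73
168 141 160 184 140  92  77  74  75  88 151 168 155 165 139 129 123  82  73  75  76  76  72  72  71
169 140 171 196 163 106  77  74  72  88 144 155 138 126 126 124 122 101  99 102 109  97  76  69  69
170 147 167 180 168 108  75  75  73  83 123 134 132 124 123 124 136 188 179 168 162 131  80  74  72
171 148 157 161 154 101  74  72  73  76 109 121 131 125 124 123 137 196 193 185 173 151  90  73  71
172 148 150 149 143 102  76  71  72  78  97 119 1
[... 1995 characters left out ...]
 105 104 100 101 100  95 106 140 167 178
189 185 185 188 188 177 139 102  75  64  65  66  69 102 144 127 125 152 156 116 100 105 111 115 113 112 117 109 108 117 120 133 155
190 184 183 182 183 176 149 118  92  73  69  64  72 111 151 132 126 150 144 110 100 105 114 115 118 116 117 109 113 121 122 134 157
191 183 183 180 183 183 167 141 109  91  77  76  78 115 152 127 117 131 121 101 100 110 112 116 115 119 114 107 109 118 123 139 171
192 174 166 174 182 184 173 137 116 106 100  92  93 116 140 115 105 110 104 103  98 108 113 114 115 114 111 107 110 115 116 131 151
193 157 140 154 177 181 176 151 129 124 114 107 104 104 107  93  88  92  95  96  93 100 106 107 108 107 103 107 111 116 119 125 129
```

```bash
python3 -c "
from station import r
print(r.job_done())"
```

```text
the job is handed in; nothing more can be done
None
```

The job is handed in at about 32 s of the 72 s allowed: the bracket is latched at the tall tag, the screw is upright and turned about 71° clockwise, and the driver is back upright in its own hole. The camera and force checks I made before handing in showed nothing wrong, but no verdict has come back. I did not check the tub, the tape or the other driver, and the bottle looked unmoved in the last picture.

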